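# Undo the blade cap of a bun slicer

### The job

On the bun slicer the guard is off the blade on your left (seen from the robot), so that the blade can be changed. Lock this blade by standing the lock pin, fully home, through the hole in the blade's far arm, which lies over the lock bush; then undo the screw cap on its spindle - its thread may be right- or left-handed, so feel which way it gives - and lift it off. Finish while still holding the cap in the gripper, at rest, about ten centimetres above its spindle, with the pin left in place and the loose things on the table left alone.

Things in the scene. Friction and masses are not known exactly. Their poses are not given: they have to be found in the camera images.
- slicer: bench bun slicer, fixed: steel casing 340 x 440 mm, deck 100 mm above the table, belt lane along x in the middle, a ring blade on an upright spindle either side. The -y blade is under a sheet guard (214 mm high, its handle 232, starting 53 mm from the lane's middle), the +y one is open: work there. Origin: centre of the underside
- spindle (a point): on the open spindle's axis at the height of the cap's seat, 127 mm above the table; axes as the slicer's. Threaded nose 28 mm high: the cap's rim must rise above it. Quick thread: the cap rises 6 mm per rad (let the gripper rise with it) and is free of the thread after 2.1 to 2.3 rad. It turns easily (about 0.1 N m at most) and stays where it is left
- lock_hole (a point): 58 mm from the spindle axis along the slicer's +x: mouth of the 11 mm hole in the top face (127 mm high) of the blade arm pointing to +x. At the start it lies over an equal hole in the lock bush: arm 6 mm thick, 3 mm gap, then bush 18 mm deep. The unlocked blade turns freely and may follow the cap; pinned it has 0.05 rad of play each way. The other two arms have no bush
- pin: steel lock pin, upright in the tool block at the start: shank 8 mm across, 22 mm long, its tip tapered over 4 mm; above it a round knurled grip 18 mm across, 40 mm high (22 to 62 mm above the origin). Origin: centre of the tip, z up. Home when the grip's shoulder sits on the blade arm, the tip 22 mm below the hole's mouth. 0.06 to 0.09 kg
- pin_tip (a point): the tip of the pin's shank, on its axis
- tool_block: fixed white block 60 x 120 x 35 mm with the pin's 12 mm hole in its top, 25 mm from the centre towards its -y; the pin's tip is 13 mm above the table. Two hex keys (up to 65 mm above the table) and a bit stand at its +y end, 50 mm and more from the pin. Origin: centre of the underside
- cap_a: one of two equal black screw caps, one at spindle, one under the guard (which is where changes). Round skirt 54 mm across, 36 mm high; on top a grip bar 50 mm long (x), 16 thick (y), 28 high (36 to 64 mm above the origin). Origin: centre of the lower rim, z up. 0.14 to 0.24 kg. Right- or left-hand thread, not visible; the wrong way it meets a hard stop within about 0.1 rad
- cap_b: the other cap, all as cap_a, but its thread has the opposite hand. Undo only the cap that stands at spindle; a right-hand one loosens counter-clockwise seen from above. Seated, its grip bar lies along the slicer's x
- bun_1: bread bun 90 mm across, 50 mm high; bystander
- bun_2: bread bun 92 mm across, 52 mm high; bystander
- scraper: bench scraper lying flat, 90 x 130 mm, 14 mm high; bystander
- oil_bottle: white plastic bottle 60 mm across, 170 mm high; bystander
- spare_blade: ring blade lying flat, 170 mm across, 5 mm thick; bystander
- brush: brush with a wooden handle, lying; bystander
Mind the look-alikes: they are no part of the job. What is shaped like the cap_b but red or yellow is not meant.

How it is judged (in metres and radians):
On the way, in this order (a step that is already met when the one before it is completed fails the run):
1. the lock pin stands home through the blade arm in the bush (horizontal distance between pin_tip and lock_hole below 0.005 m and z of pin_tip in the frame of lock_hole below -0.019 m and angle between pin's own z axis and vertical below 0.2 rad), for 0.2 s.
2. with the pin in place, the open cap is unscrewed: it has risen at least 9 mm off its seat (all of step 1 and z of any of cap_a, cap_b in the frame of spindle above 0.009 m), for 0.1 s.
At the end, for the whole second after the job is handed in: The pin still stands home in the lock hole (tip within 5 mm of the hole's axis and at least 19 mm below the top of the blade arm, tilted less than 0.2 rad), and the fingers hold the cap, still (under 0.03 m/s), its lower rim at least 60 mm above its seat and within 100 mm of the spindle's axis (all of step 1 and ((z of cap_a in the frame of spindle above 0.06 m and horizontal distance between cap_a and spindle below 0.1 m and contact force between cap_a and the fingers above 0.5 N and linear speed of cap_a below 0.03 m/s) or (z of cap_b in the frame of spindle above 0.06 m and horizontal distance between cap_b and spindle below 0.1 m and contact force between cap_b and the fingers above 0.5 N and linear speed of cap_b below 0.03 m/s))); the arm keeps its last pose, push and grip.
It fails at once if a bystander (bun, scraper, bottle, spare blade, brush) is shifted by more than 30 mm (distance of any of bun_1, bun_2, scraper, oil_bottle, spare_blade, brush from where it was at the start of the episode above 0.03 m).
It also fails if it takes over 67 s, if anything falls off the work surface, if the arm or the gripper's body presses on something with over 40 N, if the wrist force passes 120 N, or if a joint passes its speed limit or range.

### The arm

A 6-joint arm with a two-finger parallel gripper is mounted at the origin on the work surface. World frame = base frame: x ahead of the robot, y to its left, z up, the work surface at z = 0. Lengths are in m, angles in degrees, forces in N, time in s.
With the tool pointing down it reaches from about 0.25 to 0.85 m from the base axis. Payload 12.5 kg.
Tool frame: the origin (TCP) lies at the very end of the fingers, on their centre line; the grasp point (between the pads) lies 19 mm behind it (bot.grasp_offset is the distance from the TCP to the grasp point, in m); y points along the fingers, x is the direction in which the jaws open and shut, and the axes are right-handed (so a half turn about y gives the same grasp; the last joint's range is limited). The gripper opens to 93 mm and grips with 3 to 60 N. Pads are 15 mm wide; open, the fingers measure 128 mm over their backs; the gripper's body (75 mm by 188 mm) begins 65 mm behind the grasp point.
Start: joints at [70.783, 20.094, 94.641, -0, 65.266, -4.847], TCP at [0.136, 0.533, 0.219] pointing down, gripper open.
Joint ranges: [-157.81, 157.81], [-45, 120.19], [0.68, 151.7], [-89.99, 269.99], [4.06, 180], [-164.3, 164.3]. Speed limits (degrees/s): [127.2, 127.2, 159.86, 180, 180, 180].

### API

Orientations are given as a 3x3 rotation matrix whose columns are the frame's x, y, z axes.
In Python, from station import bot gives the robot as it stands. The module is installed in compiled form; this text tells all that it offers.
- The arm moves only by the tool servo_tool, never from a script. Its argument "motion" is one flat list of numbers, 7 for each row, row after row: the turn, a rotation vector about the tool's x, y, z in degrees, then the shift along the tool's x, y, z in m, then the opening, from 0 (shut) to 1 (fully open). A call has 1 to 8 rows; each row is the pose to reach, as a shift and turn from the pose commanded when the call began, along the tool's axes at that moment; what a row does not reach only later rows make up. A row lasts 1/8 s, in which the tool goes at most 62.5 mm and 10.7 degrees, less where a joint would pass 70% of its speed; a pose out of reach is approached as far as the arm can. A call with a gripper value outside its range is refused whole. The fingers move at their own pace and stop on an object; the grip force is fixed at half the most. Time passes only in rows, so rows that repeat a pose let the fingers close. It gives the time, the measured TCP pose, the force and the opening at its end, in the units of the state.
- bot.observe(): the state, without advancing time (a new reading comes with each control period).
- bot.grab_frame(name): name is "scene" or "top"; returns a dict with "img" (420x560x3 uint8, red, green, blue), "mtx" (3x3 intrinsics, pixels), "R" (3x3) and "t" (3): a world point X has camera coordinates R X + t. Camera axes: x right, y down, z forward; pixel columns grow to the right and rows downward; lengths in m; the calibration is good to about 2 mm. A picture is of the moment at which its call begins. There is no depth.
- bot.close_job(): hands the job in, once; it reports no verdict.
Trained networks look in the newest picture that a camera, given by its name, has taken for a name from the list of things; names that differ only in an ending like _2 or _b are one class to them, and where a whole thing is asked for, a point or a joint stands for the part that bears it (a point fixed in the world has none). Each returns a list of dicts, best first, with "confidence" (0 to 1); they miss things now and then, are a little off and sometimes report something else, mostly with a low value. They report only what shows in the picture. A call takes as long as a camera call. They do not tell look-alikes from the thing itself.
- bot.recognise(thing, camera): "position" ([x, y, z] in m, in world coordinates, good to about 4 mm: the middle of the surface that is visible of it).
- bot.regions_of(thing, camera): "region" (420x560 bool, what is visible of it).
- bot.place_of(thing, camera): "position" ([x, y, z] in m, in world coordinates, good to about 4 mm: a listed point, or the origin of a listed thing).
The state is a dict: "time_s": time; "joint_pos": joint angles; "joint_vel": joint speeds; "joint_torque": joint torques, N m; "tcp_pos": TCP position; "ee_rot": TCP orientation; "ft_force": force on the tool from outside, world axes, zero at the start; "torque": the same for the moment, N m; "opening": opening from 0.0 (shut) to 1.0 (fully open).
Only numpy, scipy, OpenCV 4.12 (cv2) and the standard library are available. Lean on these libraries where they do the work, as an engineer would, in place of code of your own. Each camera call takes 0.05 s, during which the arm holds its last target.

## Working session

There is one attempt and no reset: what is moved stays moved. The work goes in short steps, Python scripts to look and compute and a tool call to move; the robot and the scene stay as the last step left them, time stands still between calls to the robot, and variables do not carry over. Pictures are saved under pics/ and viewed, and the job is handed in when it is done.

Besides the shell and the picture viewer there is one more tool, called after "Call:" by a JSON object that holds its "fn" and its "kwargs", one argument or row to a line. servo_tool: Moves the arm, as the interface text tells. Its arguments: {"type":"object","properties":{"motion":{"type":"array","items":{"type":"number"}}},"required":["motion"]}

```bash
mkdir -p pics; python3 - <<'E'
from station import bot
import cv2,numpy as np
o=bot.observe(); print({k:np.round(v,3).tolist() for k,v in o.items()}, bot.grasp_offset)
for c in("scene","top"):
    f=bot.grab_frame(c); cv2.imwrite(f"pics/{c}0.png",f["img"][:,:,::-1]); np.savez(f"{c}.npz",**f)
    for th in("slicer","spindle","lock_hole","pin","pin_tip","tool_block","cap_a"):
        print(c,th,[(np.round(d["position"],4).tolist(),round(d["confidence"],2)) for d in bot.place_of(th,c)])
print(bot.observe()["time_s"])
E
```

```text
{'time_s': 0.0, 'joint_pos': [70.784, 20.125, 94.674, -0.001, 65.265, -4.849], 'joint_vel': [-0.038, -0.102, 0.04, -0.074, -0.056, -0.053], 'joint_torque': [0.001, -49.732, -28.527, 0.07, 0.026, -0.0], 'tcp_pos': [0.136, 0.532, 0.218], 'ee_rot': [[0.248, -0.0, -0.969], [0.969, -0.001, 0.248], [-0.001, -1.0, 0.0]], 'ft_force': [-0.844, -0.135, -0.357], 'torque': [0.006, 0.019, 0.013], 'opening': 1.0} 0.0188
scene slicer [([0.5451, -0.1348, 0.0001], 0.78)]
scene spindle [([0.5575, -0.0497, 0.1302], 0.67)]
scene lock_hole [([0.6144, -0.0588, 0.1288], 0.84)]
scene pin [([0.3624, 0.5079, -0.002], 0.72), ([0.559, -0.0503, 0.1285], 0.58), ([0.4876, 0.343, 0.0165], 0.47)]
scene pin_tip [([0.4894, 0.3397, 0.0145], 0.38)]
scene tool_block [([0.4911, 0.365, 0.0011], 0.85)]
scene cap_a [([0.8351, 0.0566, 0.0008], 0.79), ([0.5242, 0.1734, 0.0013], 0.59), ([0.6245, 0.1742, 0.002], 0.59), ([0.5592, -0.0488, 0.1262], 0.55)]
top slicer [([0.5429, -0.1346, -0.0012], 0.68)]
top spindle [([0.5522, -0.0485, 0.1266], 0.77)]
top lock_hole [([0.6147, -0.0584, 0.1269], 0.66)]
top pin [([0.4936, 0.3384, 0.0118], 0.36)]
top pin_tip [([0.4905, 0.3394, 0.0095], 0.45)]
top tool_block [([0.4864, 0.3663, 0.002], 0.61)]
top cap_a [([0.8389, 0.0627, -0.0008], 0.83), ([0.6188, 0.1698, -0.0015], 0.74), ([0.5572, -0.049, 0.1264], 0.59), ([0.5217, 0.1713, 0.0007], 0.53)]
0.8
```

View pics/scene0.png

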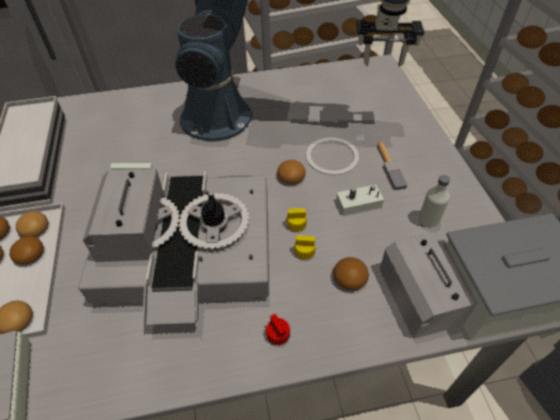

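View pics/top0.png

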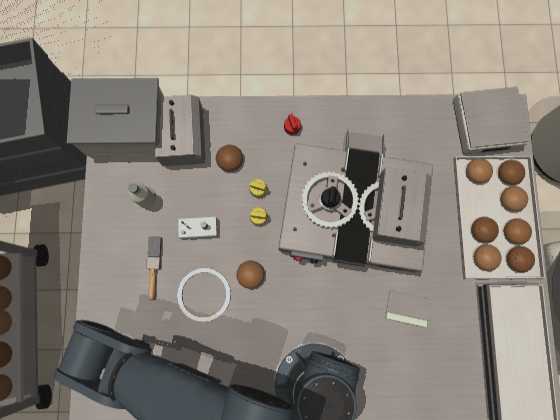

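```bash
python3 - <<'E'
import cv2,numpy as np
t=cv2.imread("pics/top0.png")
a=cv2.resize(t[160:240,290:370],(560,560),interpolation=cv2.INTER_CUBIC)
b=cv2.resize(t[205:250,170:224],(240,200),interpolation=cv2.INTER_CUBIC)
s=cv2.imread("pics/scene0.png")
c=cv2.resize(s[180:255,170:260],(240,200),interpolation=cv2.INTER_CUBIC)
d=cv2.resize(s[175:220,330:384],(240,160),interpolation=cv2.INTER_CUBIC)
cv2.imwrite("pics/z1.png",np.hstack([a,np.vstack([b,c,d])]))
f=np.load("top.npz");print(f["mtx"],f["R"],f["t"]); 
g=np.load("scene.npz");print(g["mtx"],g["R"],g["t"])
E
```

```text
[[510.30653025   0.         271.48984235]
 [  0.         510.30653025 205.73797266]
 [  0.           0.           1.        ]] [[-7.57013712e-03 -9.99971284e-01 -3.52217340e-04]
 [-9.79885054e-01  7.48831921e-03 -1.99422180e-01]
 [ 1.99419091e-01 -1.16452074e-03 -9.79913603e-01]] [0.13160377 0.54844121 1.56454171]
[[443.72726425   0.         279.09468378]
 [  0.         443.72726425 202.84699322]
 [  0.           0.           1.        ]] [[ 0.19774585  0.98010028 -0.01732136]
 [ 0.74633832 -0.16199072 -0.64555257]
 [-0.63551216  0.11472775 -0.76351938]] [-0.22379706 -0.30652718  1.56539005]
```

View pics/z1.png

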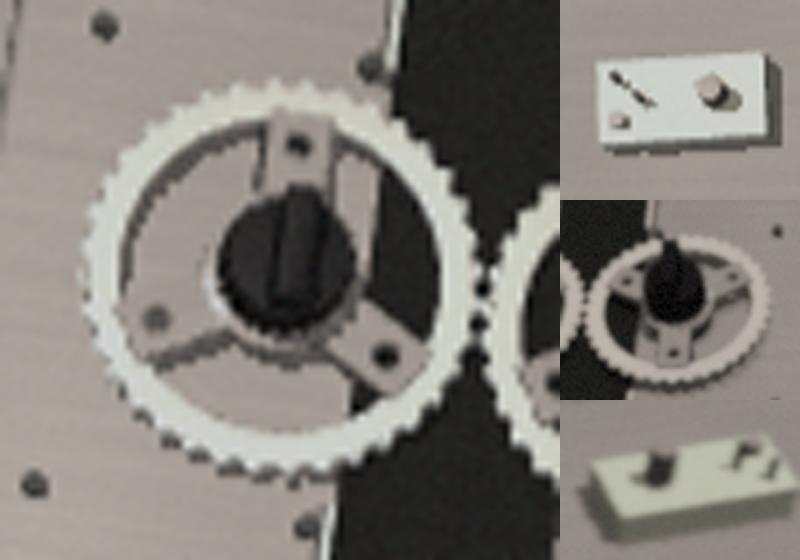

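```bash
cat > h.py <<'E'
import numpy as np,cv2
F={c:np.load(c+".npz") for c in("top","scene")}
def ray(c,u,v,z):
    f=F[c];R,t=f["R"],f["t"];C=-R.T@t
    d=R.T@np.linalg.inv(f["mtx"])@np.array([u,v,1.]);return C+d*(z-C[2])/d[2]
def proj(c,X):
    f=F[c];p=f["mtx"]@(f["R"]@np.array(X)+f["t"]);return p[:2]/p[2]
def dark(c,u,v,r=3):
    g=cv2.cvtColor(F[c]["img"],cv2.COLOR_RGB2GRAY).astype(float)
    u,v=int(round(u)),int(round(v));w=g[v-r:v+r+1,u-r:u+r+1]
    m=np.clip(np.percentile(w,60)-w-10,0,None);yy,xx=np.mgrid[v-r:v+r+1,u-r:u+r+1]
    return (m*xx).sum()/m.sum(),(m*yy).sum()/m.sum()
E
python3 - <<'E'
from h import *
for c,u,v in(("top",332.7,180.7),("scene",212.4,237)):
    p=dark(c,u,v);print(c,p,ray(c,*p,.127),ray(c,u,v,.127))
# other arm holes in top: 
P=[ray("top",290+a/7-.5+.07,160+b/7-.43,.127)[:2] for a,b in((299,145),(386,354),(157,319))]
print(P,np.mean(P,0))
# slicer deck corners (hull) from top, z=.1
g=F["top"]["img"];cv2.imwrite("pics/z2.png",cv2.resize(g[125:280,270:440,::-1],None,fx=4.5,fy=3.8,interpolation=cv2.INTER_CUBIC)[:590,:790])
# projections for check
for n,X in(("hole",[.6145,-.0586,.127]),("pin top",[.491,.3395,.075]),("spindle",[.557,-.049,.127])):
    print(n,proj("top",X),proj("scene",X))
from station import bot
for c in("top","scene"):
    for th in ("pin","tool_block","lock_hole"):
        for d in bot.regions_of(th,c)[:3]:
            m=d["region"];ys,xs=np.nonzero(m);print(c,th,d["confidence"],xs.mean(),ys.mean(),xs.min(),xs.max(),ys.min(),ys.max())
            if th=="tool_block":
                print(cv2.minAreaRect(np.stack([xs,ys],1).astype(np.float32)))
E
```

```text
top (np.float64(332.2641737032569), np.float64(180.31966224366707)) [ 0.61281995 -0.05915028  0.127     ] [ 0.61160967 -0.06044673  0.127     ]
scene (np.float64(212.1695238095238), np.float64(237.00190476190477)) [ 0.6180772  -0.05860898  0.127     ] [ 0.61818855 -0.05806372  0.127     ]
[array([ 0.61293112, -0.05921535]), array([ 0.51954042, -0.09389507]), array([0.53573445, 0.00470704])] [ 0.55606866 -0.04946779]
hole [332.06732491 179.78885578] [212.02224532 235.82283888]
pin top [203.50653077 223.37492887] [352.65442979 187.2227768 ]
spindle [329.50072338 198.15577564] [213.51436437 216.9075444 ]
top tool_block 0.8 196.94972826086956 227.25 178 216 217 238
((197.26307678222656, 227.23538208007812), (20.135616302490234, 38.32978439331055), 86.8201675415039)
top tool_block 0.68 250.1045751633987 274.1666666666667 237 264 260 288
((250.25001525878906, 274.25), (26.16295051574707, 28.284271240234375), 45.0)
top tool_block 0.17 407.9286926994907 308.1485568760611 386 429 291 326
((407.8924560546875, 308.5735778808594), (42.87779998779297, 29.42473602294922), 10.619654655456543)
top lock_hole 0.88 358.87589244011474 206.0828050977514 279 432 129 272
scene pin 0.63 435.17419962335214 202.82391713747646 418 450 175 226
scene tool_block 0.56 359.93555093555096 199.6933471933472 337 383 184 214
((359.9584045410156, 199.30032348632812), (23.985021591186523, 45.644962310791016), 78.2317123413086)
scene lock_hole 0.72 172.55448581811316 244.60540846665722 79 269 169 323
```

View pics/z2.png

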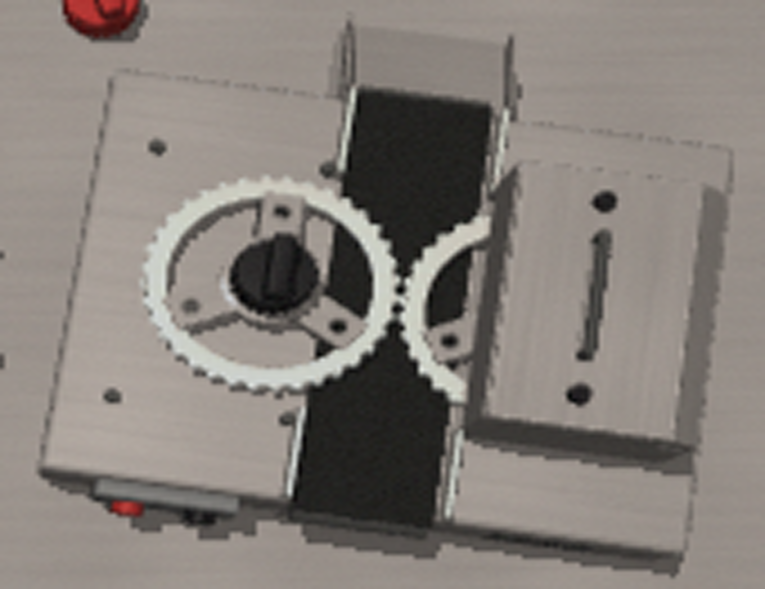

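```bash
cat >> h.py <<'E'
from scipy.spatial.transform import Rotation as Ro
def go(P,ang,bot):
    """tool-frame shift & turn to reach TCP P with jaw angle ang (deg)"""
    o=bot.observe();R=np.array(o["ee_rot"]);p=np.array(o["tcp_pos"])
    a=np.radians(ang);T=np.array([[np.cos(a),0,-np.sin(a)],[np.sin(a),0,np.cos(a)],[0,-1,0]])
    rv=Ro.from_matrix(R.T@T).as_rotvec(degrees=True);s=R.T@(np.array(P)-p)
    print("rot",np.round(rv,2),"shift",np.round(s,4),"| at",np.round(p,4),"F",np.round(o["ft_force"],1),"M",np.round(o["torque"],2),"open",round(float(o["opening"]),3),"t",round(o["time_s"],2),"j6",round(o["joint_pos"][5],1),"jaw",round(float(np.degrees(np.arctan2(R[1,0],R[0,0]))),1))
    return rv,s
E
python3 - <<'E'
from h import *
from station import bot
S=lambda a,b:ray("top",270+a/4.5-.4,125+b/3.8-.4,.1)
def yaw(p,q):d=S(*p)-S(*q);return np.degrees(np.arctan2(d[1],d[0])),np.linalg.norm(d)
print(yaw((112,72),(42,468)),yaw((732,148),(685,550)), yaw((358,90),(300,490)))
for c in("top","scene"):
  for th in("oil_bottle","bun_1","spare_blade"):
    print(c,th,[(np.round(d["position"],3).tolist(),round(d["confidence"],2)) for d in bot.place_of(th,c)][:3])
go([.490,.340,.12],75.6,bot)
E
```

```text
(np.float64(-9.055954666980215), np.float64(0.33462260470931554)) (np.float64(-9.40844401765879), np.float64(0.33439508320607825)) (np.float64(-8.828908028477741), np.float64(0.3363723701010069))
top oil_bottle [([0.591, 0.542, -0.003], 0.67)]
top bun_1 [([0.338, 0.197, -0.0], 0.84), ([0.722, 0.267, 0.002], 0.83), ([0.237, -0.296, -0.003], 0.64)]
top spare_blade []
scene oil_bottle [([0.588, 0.538, 0.001], 0.85)]
scene bun_1 [([0.339, 0.197, -0.002], 0.74), ([0.72, 0.263, 0.001], 0.58)]
scene spare_blade [([0.277, 0.345, 0.0], 0.82), ([0.723, 0.264, 0.001], 0.19)]
rot [ 0.    0.03 -0.  ] shift [-0.099   0.0986 -0.3903] | at [0.1365 0.5328 0.2186] F [ 0.8 -0.1  0.1] M [-0.07 -0.03  0.03] open 0.998 t 1.4 j6 -4.8 jaw 75.6
```

Call:
{"fn": "servo_tool", "kwargs": {
  "motion": [0, -1, 0, -0.012, 0, -0.05, 0.45, 0, -2, 0, -0.025, 0, -0.1, 0.45, 0, -3, 0, -0.038, 0.01, -0.15, 0.45, 0, -4, 0, -0.05, 0.025, -0.2, 0.45, 0, -5, 0, -0.063, 0.04, -0.25, 0.45, 0, -5.3, 0, -0.075, 0.055, -0.3, 0.45, 0, -5.3, 0, -0.09, 0.075, -0.35, 0.45, 0, -5.3, 0, -0.099, 0.098, -0.39, 0.45]
}}

```text
time_s: 2.4
tcp_pos: [0.4915, 0.3389, 0.1202]
ee_rot: [[0.158, 0.001, -0.987], [0.987, 0.0, 0.158], [0.0, -1.0, -0.001]]
ft_force: [-0.4, -0.7, 0.3]
opening: 0.448
```

```bash
python3 - <<'E'
from h import *
from station import bot
for c in("top","scene"):
    f=bot.grab_frame(c);np.savez(c+".npz",**f);cv2.imwrite(f"pics/{c}1.png",f["img"][:,:,::-1])
    print(c,[(np.round(d["position"],4).tolist(),round(d["confidence"],2)) for d in bot.place_of("pin_tip",c)],[(np.round(d["position"],4).tolist(),round(d["confidence"],2)) for d in bot.place_of("tool_block",c)])
t=cv2.imread("pics/top1.png")[190:260,150:250];s=cv2.imread("pics/scene1.png")[150:220,300:400]
cv2.imwrite("pics/z3.png",np.vstack([cv2.resize(t,None,fx=4,fy=4,interpolation=2),cv2.resize(s,None,fx=4,fy=4,interpolation=2)]))
go([.490,.340,.043],80.9,bot)
E
```

```text
top [([0.2367, -0.2989, -0.0043], 0.51)] []
scene [([0.4927, 0.3403, 0.0129], 0.66)] [([0.4906, 0.3674, -0.0022], 0.58), ([0.5557, -0.0521, 0.1294], 0.33)]
rot [0.02 0.07 0.02] shift [-0.0006  0.0782 -0.0009] | at [0.4892 0.3407 0.1212] F [-0.1  0.5  0.1] M [-0.04  0.06 -0.  ] open 0.451 t 2.7 j6 -50.6 jaw 81.0
```

View pics/z3.png

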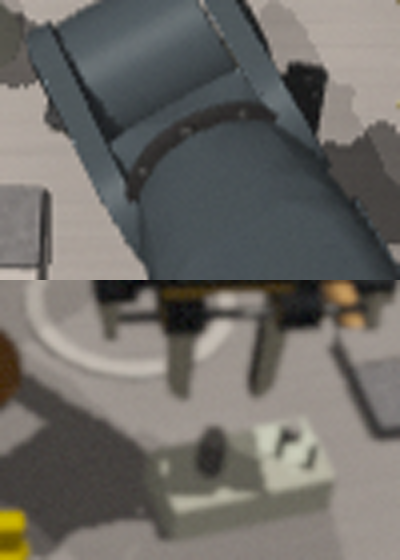

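Call:
{"fn": "servo_tool", "kwargs": {
  "motion": [0, 0, 0, 0, 0.03, -0.001, 0.45, 0, 0, 0, 0, 0.06, -0.001, 0.45, 0, 0, 0, 0, 0.078, -0.001, 0.45, 0, 0, 0, 0, 0.078, -0.001, 0.45, 0, 0, 0, 0, 0.078, -0.001, 0.0, 0, 0, 0, 0, 0.078, -0.001, 0.0, 0, 0, 0, 0, 0.078, -0.001, 0.0, 0, 0, 0, 0, 0.078, -0.001, 0.0]
}}

```text
time_s: 3.7
tcp_pos: [0.4911, 0.3401, 0.0433]
ee_rot: [[0.158, 0.001, -0.987], [0.987, 0.001, 0.158], [0.001, -1.0, -0.001]]
ft_force: [-1.4, -1.4, 5.4]
opening: 0.188
```

```bash
python3 - <<'E'
from h import *
from station import bot
c="scene"
f=bot.grab_frame(c);np.savez(c+".npz",**f);cv2.imwrite(f"pics/{c}2.png",f["img"][:,:,::-1])
s=cv2.imread("pics/scene2.png")[150:220,300:400]
cv2.imwrite("pics/z4.png",cv2.resize(s,None,fx=6,fy=6,interpolation=2))
go([.490,.340,.17],80.9,bot)
E
```

```text
rot [0.05 0.02 0.04] shift [-0.0002 -0.1267  0.0009] | at [0.4911 0.3401 0.0433] F [-0.9 -0.9  5.8] M [-0.05  0.22 -0.01] open 0.19 t 3.75 j6 -50.7 jaw 80.9
```

View pics/z4.png

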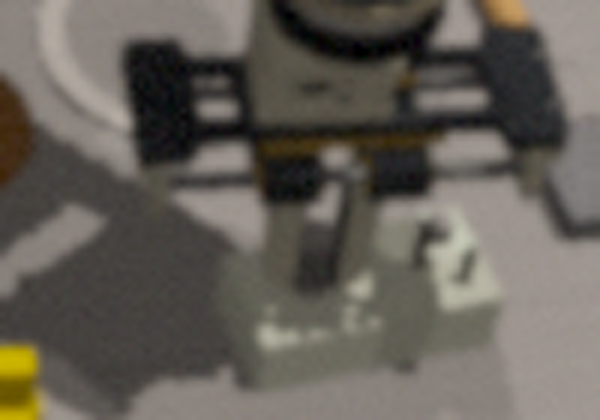

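Call:
{"fn": "servo_tool", "kwargs": {
  "motion": [0, 0, 0, 0, -0.002, 0, 0.45, 0, 0, 0, 0, -0.002, 0, 0.45, 0, 10, 0, 0, -0.002, 0, 0.45, 0, 20, 0, 0, -0.002, 0, 0.45, 0, 30, 0, 0, -0.002, 0, 0.45, 0, 40, 0, 0, -0.002, 0, 0.45, 0, 50, 0, 0, -0.002, 0, 0.45, 0, 60, 0, 0, -0.002, 0, 0.45]
}}

```text
time_s: 4.75
tcp_pos: [0.4906, 0.3398, 0.0444]
ee_rot: [[0.936, -0.0, -0.352], [0.352, -0.0, 0.936], [-0.0, -1.0, -0.0]]
ft_force: [-1.1, 0.6, -0.4]
opening: 0.451
```

Call:
{"fn": "servo_tool", "kwargs": {
  "motion": [0, 10, 0, 0, 0, 0, 0.45, 0, 20, 0, 0, 0, 0, 0.45, 0, 30, 0, 0, 0, 0, 0.45, 0, 30, 0, 0, 0, 0, 0.45, 0, 30, 0, 0, 0, 0, 0, 0, 30, 0, 0, 0, 0, 0, 0, 30, 0, 0, 0, 0, 0, 0, 30, 0, 0, 0, 0, 0]
}}

```text
time_s: 5.75
tcp_pos: [0.4907, 0.34, 0.0446]
ee_rot: [[0.988, -0.0, 0.157], [-0.157, 0.0, 0.988], [-0.0, -1.0, 0.0]]
ft_force: [-0.6, 0.6, -0.1]
opening: 0.187
```

```bash
python3 - <<'E'
from h import *
from station import bot
go([.490,.340,.20],80.9,bot)
c="scene"
f=bot.grab_frame(c);np.savez(c+".npz",**f);cv2.imwrite(f"pics/{c}3.png",f["img"][:,:,::-1])
s=cv2.imread("pics/scene3.png")[150:220,300:400]
cv2.imwrite("pics/z5.png",cv2.resize(s,None,fx=6,fy=6,interpolation=2))
E
```

```text
rot [ -0.   -89.94   0.  ] shift [-7.000e-04 -1.554e-01 -1.000e-04] | at [0.4907 0.34   0.0446] F [-0.6  0.6 -0.1] M [-0.08  0.02  0.01] open 0.187 t 5.75 j6 39.3 jaw -9.0
```

View pics/z5.png

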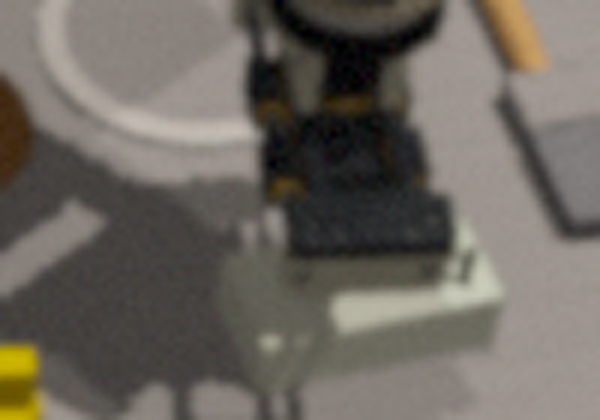

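Call:
{"fn": "servo_tool", "kwargs": {
  "motion": [0, 0, 0, 0, -0.03, 0, 0, 0, 0, 0, 0, -0.07, 0, 0, 0, -10, 0, 0, -0.12, 0, 0, 0, -20, 0, 0, -0.155, 0, 0, 0, -30, 0, 0, -0.155, 0, 0, 0, -40, 0, 0, -0.155, 0, 0, 0, -50, 0, 0, -0.155, 0, 0, 0, -60, 0, 0, -0.155, 0, 0]
}}

```text
time_s: 6.8
tcp_pos: [0.4906, 0.3399, 0.1995]
ee_rot: [[0.626, -0.0, -0.78], [0.78, -0.0, 0.626], [-0.0, -1.0, 0.0]]
ft_force: [-0.0, -0.3, -0.5]
opening: 0.188
```

```bash
python3 - <<'E'
from h import *
from station import bot
go([.614,-.0588,.20],80.9,bot)
E
```

```text
rot [-1.000e-02 -2.962e+01 -2.000e-02] shift [-0.2338 -0.0005 -0.3457] | at [0.4906 0.3399 0.1995] F [-0.  -0.3 -0.5] M [-0.02 -0.03 -0.02] open 0.188 t 6.8 j6 -21.0 jaw 51.3
```

Call:
{"fn": "servo_tool", "kwargs": {
  "motion": [0, -4, 0, -0.03, 0, -0.043, 0, 0, -8, 0, -0.059, 0, -0.086, 0, 0, -12, 0, -0.088, 0, -0.13, 0, 0, -16, 0, -0.117, 0, -0.173, 0, 0, -20, 0, -0.147, 0, -0.217, 0, 0, -24, 0, -0.176, 0, -0.26, 0, 0, -28, 0, -0.205, 0, -0.303, 0, 0, -29.6, 0, -0.234, 0, -0.346, 0]
}}

```text
time_s: 7.8
tcp_pos: [0.6121, -0.0615, 0.1996]
ee_rot: [[0.163, 0.0, -0.987], [0.987, 0.0, 0.163], [0.0, -1.0, -0.0]]
ft_force: [0.6, 0.9, -0.8]
opening: 0.189
```

Call:
{"fn": "servo_tool", "kwargs": {
  "motion": [0, 0, 0, 0, 0.01, 0, 0, 0, 0, 0, 0, 0.02, 0, 0]
}}

```text
time_s: 8.05
tcp_pos: [0.6115, -0.0595, 0.1788]
ee_rot: [[0.165, -0.001, -0.986], [0.986, 0.0, 0.165], [0.0, -1.0, 0.001]]
ft_force: [0.3, 0.5, -0.9]
opening: 0.19
```

```bash
python3 - <<'E'
from h import *
from station import bot
go([.614,-.0588,.18],80.9,bot)
for c in("scene","top"):
    f=bot.grab_frame(c);np.savez(c+".npz",**f);cv2.imwrite(f"pics/{c}4.png",f["img"][:,:,::-1])
    for th in("pin_tip","lock_hole"): print(c,th,[(np.round(d["position"],4).tolist(),round(d["confidence"],2)) for d in bot.place_of(th,c)])
s=cv2.imread("pics/scene4.png")[170:270,160:280];t=cv2.imread("pics/top4.png")[130:230,280:400]
cv2.imwrite("pics/z6.png",np.hstack([cv2.resize(x,(400,333) if 0 else None,fx=3.33,fy=5,interpolation=2) if 0 else cv2.resize(x,(600,500),interpolation=2) for x in (s,)]))
cv2.imwrite("pics/z7.png",cv2.resize(t,(480,400)))
E
```

```text
rot [-0.04 -0.39  0.01] shift [ 0.0011 -0.0012 -0.0024] | at [ 0.6115 -0.0595  0.1788] F [ 0.3  0.5 -0.9] M [ 0.01 -0.05  0.01] open 0.19 t 8.05 j6 -90.4 jaw 80.5
scene pin_tip [([0.6147, -0.0622, 0.1456], 0.66)]
scene lock_hole [([0.6131, -0.0586, 0.1284], 0.96)]
top pin_tip []
top lock_hole []
```

View pics/z6.png

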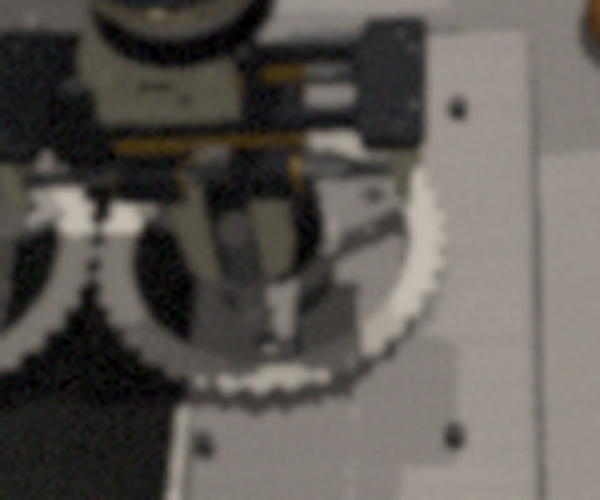

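View pics/z7.png

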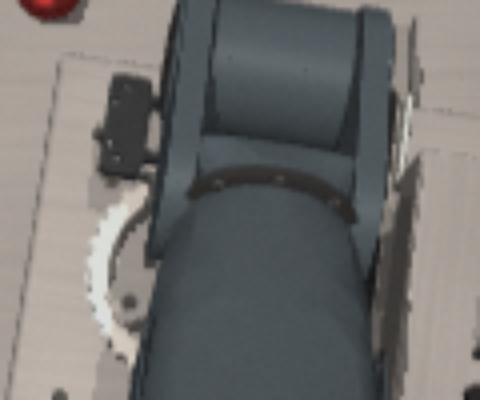

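```bash
python3 - <<'E'
from h import *
print(proj("scene",[.6115,-.0595,.1472]),proj("scene",[.6140,-.0588,.127]),proj("scene",[.6115,-.0595,.1692]))
s=F["scene"]["img"][210:250,190:238,::-1]
cv2.imwrite("pics/z8.png",cv2.resize(s,(720,600),interpolation=cv2.INTER_CUBIC))
E
```

```text
[210.39262937 229.89789595] [211.91857641 235.67264278] [209.1213391  224.27941019]
```

View pics/z8.png

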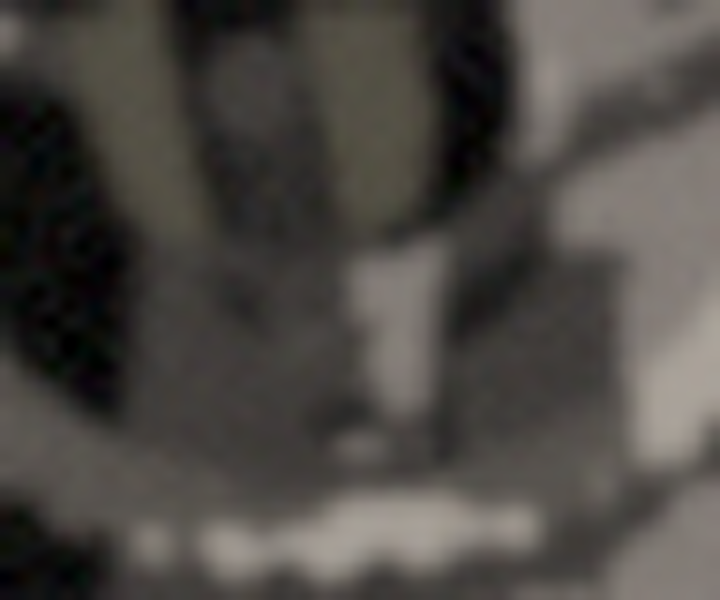

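```bash
python3 - <<'E'
from h import *
a=cv2.imread("pics/scene0.png")[200:260,180:250];b=cv2.imread("pics/scene4.png")[200:260,180:250]
def e(x):
    x=cv2.resize(x,(396,340),interpolation=cv2.INTER_CUBIC).astype(float);return np.clip(255*(x/255)**.6,0,255)
im=np.hstack([e(a),e(b)]).astype(np.uint8)
cv2.imwrite("pics/z9.png",im)
E
```

```text
(no output)
```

View pics/z9.png

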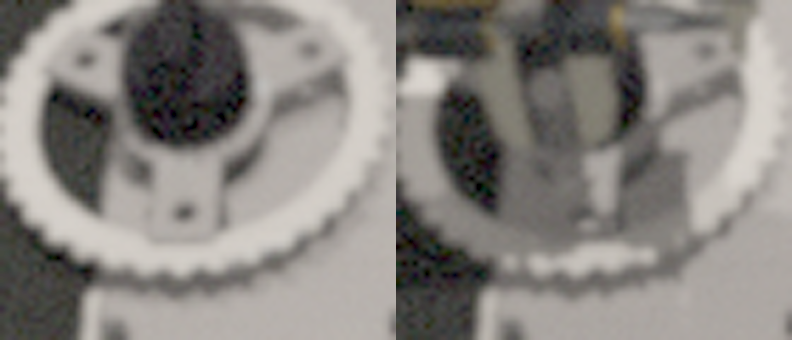

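```bash
cat > ov.py <<'E'
from h import *
def overlay(img,p,ang,out,tipoff=.0316,x0=185,y0=195,w=60,h=45,k=13,hole=(.614,-.0588,.127)):
    s=cv2.resize(img[y0:y0+h,x0:x0+w,::-1],(w*k,h*k),interpolation=cv2.INTER_CUBIC).astype(float)
    s=np.clip(255*(s/255)**.5,0,255).astype(np.uint8)
    q=lambda X:tuple(int(round(v)) for v in ((proj("scene",X)-[x0,y0]+.5)*k))
    a=np.radians(ang);ux=np.array([np.cos(a),np.sin(a),0]);uz=np.array([-np.sin(a),np.cos(a),0]);Z=np.array([0,0,1.]);p=np.array(p)
    tip=p-Z*tipoff
    def circ(c,r,col):
        pts=[q(c+r*(np.cos(t)*ux+np.sin(t)*uz)) for t in np.linspace(0,6.283,25)]
        cv2.polylines(s,[np.array(pts)],True,col,1)
    circ(tip+.022*Z,.009,(0,255,255));circ(tip+.022*Z,.004,(0,255,0));circ(tip+.004*Z,.004,(0,255,0));circ(tip,.002,(0,255,0));circ(tip+.062*Z,.009,(0,255,255))
    for sg in(1,-1):
        pts=[q(p+sg*ux*.009-uz*.0075),q(p+sg*ux*.009+uz*.0075)]
        cv2.line(s,pts[0],pts[1],(255,0,0),1); cv2.line(s,pts[0],q(p+sg*ux*.009-uz*.0075+Z*.03),(255,0,0),1)
    circ(np.array(hole),.0055,(0,0,255))
    cv2.imwrite(out,s)
E
python3 - <<'E'
from ov import *
overlay(F["scene"]["img"],[.6115,-.0595,.1788],80.5,"pics/o1.png")
E
```

```text
(no output)
```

View pics/o1.png

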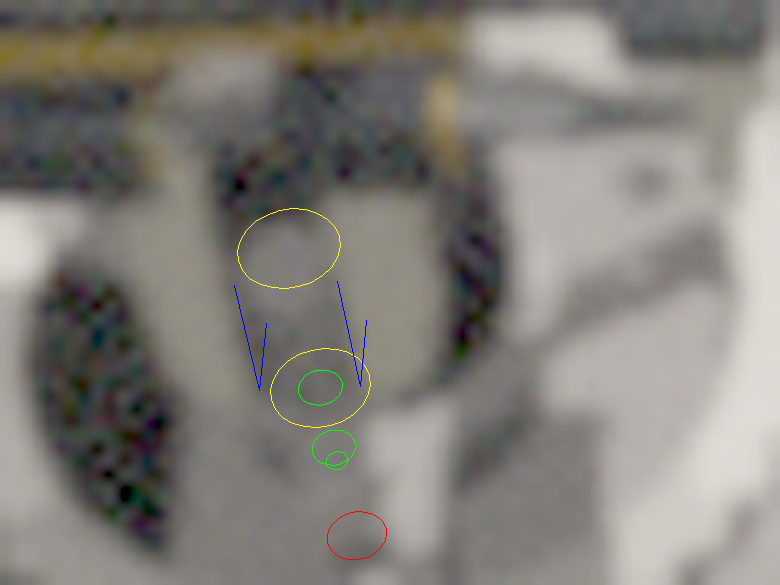

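```bash
python3 - <<'E'
from h import *
from station import bot
for i in range(3): go([.614,-.0575,.162],80.9,bot)
E
```

```text
rot [ 0.03 -0.31  0.  ] shift [ 0.0019  0.018  -0.0018] | at [ 0.6119 -0.0591  0.18  ] F [ 0.6 -0.2 -1.1] M [-0.05 -0.01 -0.07] open 0.185 t 8.35 j6 -90.4 jaw 80.6
rot [ 0.03 -0.31  0.  ] shift [ 0.0019  0.018  -0.0018] | at [ 0.6119 -0.0591  0.18  ] F [ 0.6 -0.2 -1.1] M [-0.05 -0.01 -0.07] open 0.185 t 8.35 j6 -90.4 jaw 80.6
rot [ 0.03 -0.31  0.  ] shift [ 0.0019  0.018  -0.0018] | at [ 0.6119 -0.0591  0.18  ] F [ 0.6 -0.2 -1.1] M [-0.05 -0.01 -0.07] open 0.185 t 8.35 j6 -90.4 jaw 80.6
```

Call:
{"fn": "servo_tool", "kwargs": {
  "motion": [0, 0, 0, 0.001, 0.006, -0.001, 0, 0, -0.3, 0, 0.002, 0.012, -0.002, 0, 0, -0.3, 0, 0.002, 0.018, -0.002, 0, 0, -0.3, 0, 0.002, 0.018, -0.002, 0]
}}

```text
time_s: 8.85
tcp_pos: [0.6138, -0.0581, 0.161]
ee_rot: [[0.159, -0.001, -0.987], [0.987, 0.0, 0.159], [0.0, -1.0, 0.001]]
ft_force: [-0.3, -0.6, -0.7]
opening: 0.186
```

```bash
python3 - <<'E'
from ov import *
from station import bot
f=bot.grab_frame("scene");np.savez("scene.npz",**f);F["scene"]=f
for i in range(2):print([(th,np.round(d["position"],4).tolist(),round(d["confidence"],2)) for th in("pin_tip","lock_hole","pin") for d in bot.place_of(th,"scene")])
go([.614,-.0575,.162],80.9,bot)
overlay(f["img"],[.614,-.0575,.162],80.9,"pics/o2.png")
E
```

```text
[('pin_tip', [0.6138, -0.0585, 0.1273], 0.55), ('pin_tip', [0.363, 0.5078, -0.0048], 0.37), ('lock_hole', [0.6117, -0.06, 0.127], 0.71), ('pin', [0.611, -0.0555, 0.1308], 0.41)]
[('pin_tip', [0.6138, -0.0585, 0.1273], 0.55), ('pin_tip', [0.363, 0.5078, -0.0048], 0.37), ('lock_hole', [0.6117, -0.06, 0.127], 0.71), ('pin', [0.611, -0.0555, 0.1308], 0.41)]
rot [ 0.02 -0.07 -0.  ] shift [ 0.0007 -0.0002  0.0003] | at [ 0.6142 -0.0582  0.1618] F [-0.3 -0.2 -0.4] M [0.06 0.01 0.04] open 0.187 t 9.2 j6 -90.6 jaw 80.8
```

View pics/o2.png

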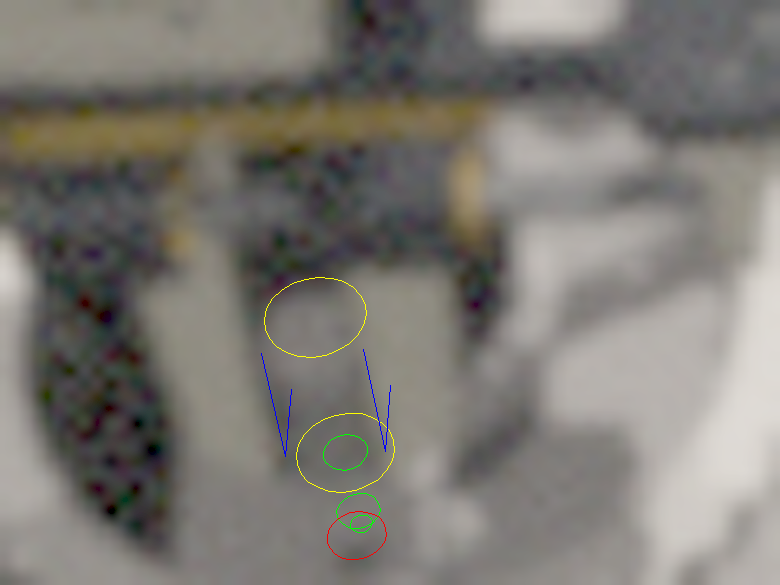

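Call:
{"fn": "servo_tool", "kwargs": {
  "motion": [0, 0, 0, 0.001, 0.003, 0, 0, 0, 0, 0, 0.001, 0.005, 0, 0, 0, 0, 0, 0.001, 0.007, 0, 0]
}}

```text
time_s: 9.57
tcp_pos: [0.6142, -0.0571, 0.1544]
ee_rot: [[0.159, -0.0, -0.987], [0.987, 0.0, 0.159], [-0.0, -1.0, 0.0]]
ft_force: [0.7, 0.7, -1.3]
opening: 0.187
```

Call:
{"fn": "servo_tool", "kwargs": {
  "motion": [0, 0, 0, 0, 0.003, 0, 0, 0, 0, 0, 0, 0.006, 0, 0, 0, 0, 0, 0, 0.008, 0, 0]
}}

```text
time_s: 9.95
tcp_pos: [0.6142, -0.0572, 0.1464]
ee_rot: [[0.159, -0.0, -0.987], [0.987, 0.0, 0.159], [0.0, -1.0, 0.0]]
ft_force: [-0.0, 0.6, -0.7]
opening: 0.19
```

```bash
python3 - <<'E'
from ov import *
from station import bot
go([.614,-.0575,.1366],80.9,bot)
f=bot.grab_frame("scene");np.savez("scene.npz",**f);F["scene"]=f
overlay(f["img"],[.614,-.0575,.146],80.9,"pics/o3.png")
E
```

```text
rot [-0.01 -0.07  0.  ] shift [-0.0004  0.0098  0.0002] | at [ 0.6142 -0.0572  0.1464] F [-0.   0.6 -0.7] M [-0.02  0.02  0.01] open 0.19 t 9.95 j6 -90.5 jaw 80.8
```

View pics/o3.png

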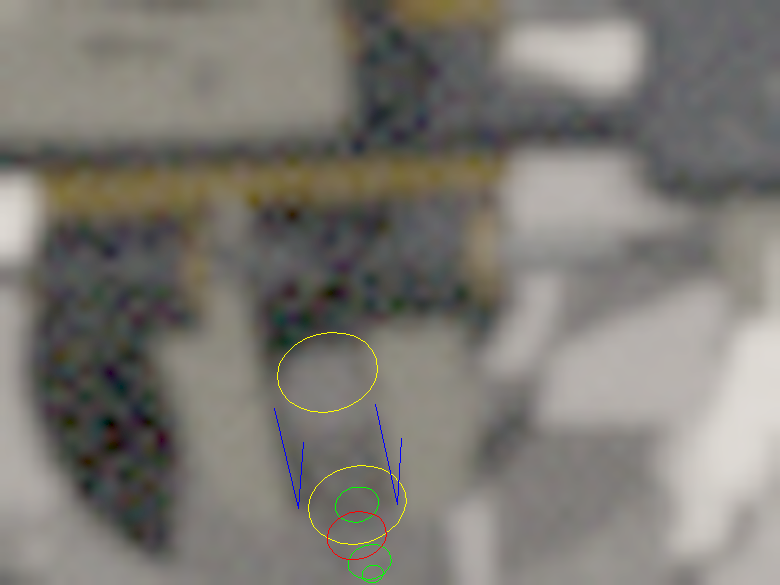

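Call:
{"fn": "servo_tool", "kwargs": {
  "motion": [0, 0, 0, 0, 0.003, 0, 0, 0, 0, 0, 0, 0.006, 0, 0, 0, 0, 0, 0, 0.008, 0, 0, 0, 0, 0, 0, 0.0095, 0, 0, 0, 0, 0, 0, 0.0105, 0, 0]
}}

```text
time_s: 10.62
tcp_pos: [0.6144, -0.0572, 0.1365]
ee_rot: [[0.159, 0.0, -0.987], [0.987, -0.0, 0.159], [-0.0, -1.0, -0.0]]
ft_force: [-3.2, -0.0, 8.8]
opening: 0.186
```

Call:
{"fn": "servo_tool", "kwargs": {
  "motion": [0, 0, 0, 0, 0, 0, 0.45, 0, 0, 0, 0, 0, 0, 0.45, 0, 0, 0, 0, -0.02, 0, 0.45, 0, 0, 0, 0, -0.05, 0, 0.45, 0, 0, 0, 0, -0.075, 0, 0.45, 0, 0, 0, 0, -0.075, 0.02, 0.45, 0, 0, 0, 0, -0.075, 0.045, 0.45, 0, 0, 0, 0, -0.075, 0.058, 0.45]
}}

```text
time_s: 11.62
tcp_pos: [0.5562, -0.0478, 0.2112]
ee_rot: [[0.159, -0.0, -0.987], [0.987, -0.0, 0.159], [-0.0, -1.0, 0.0]]
ft_force: [0.6, -0.1, -0.1]
opening: 0.447
```

```bash
python3 - <<'E'
from ov import *
from station import bot
f=bot.grab_frame("scene");np.savez("scene.npz",**f);F["scene"]=f
for th in("pin_tip","lock_hole","cap_a","spindle"):print([(th,np.round(d["position"],4).tolist(),round(d["confidence"],2)) for d in bot.place_of(th,"scene")])
go([.5568,-.049,.172],80.9,bot)
s=cv2.resize(f["img"][170:260,160:280,::-1],(800,600),interpolation=2);cv2.imwrite("pics/o4.png",s)
E
```

```text
[('pin_tip', [0.6144, -0.0602, 0.1071], 0.55)]
[('lock_hole', [0.6139, -0.0565, 0.1262], 0.82), ('lock_hole', [0.545, -0.1379, 0.0011], 0.4)]
[('cap_a', [0.8369, 0.0599, 0.0022], 0.92), ('cap_a', [0.5606, -0.0475, 0.1259], 0.82), ('cap_a', [0.6193, 0.1758, 0.0046], 0.68)]
[]
rot [ 0.03 -0.07  0.  ] shift [-0.0011  0.0392  0.0008] | at [ 0.5577 -0.0481  0.2112] F [-0.  -0.8  0.3] M [ 0.03 -0.03 -0.02] open 0.45 t 11.88 j6 -90.5 jaw 80.8
```

View pics/o4.png

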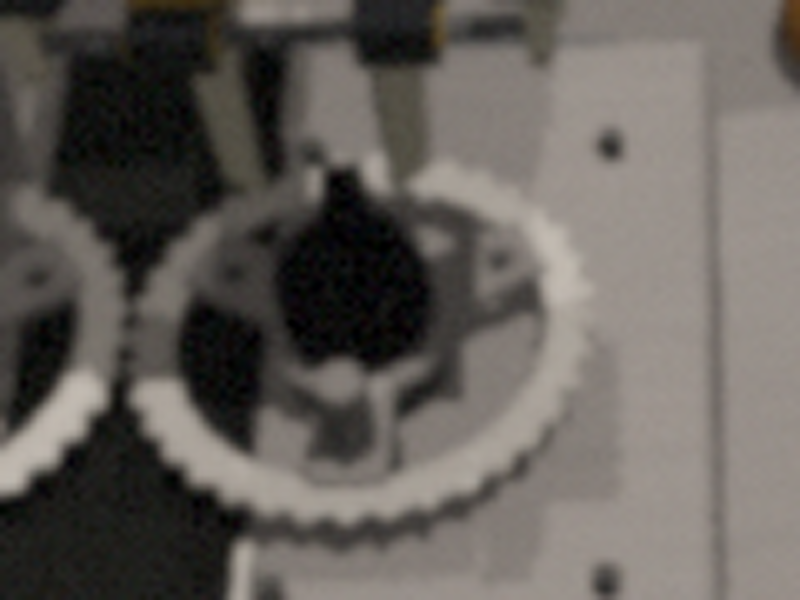

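Call:
{"fn": "servo_tool", "kwargs": {
  "motion": [0, 0, 0, -0.001, 0.015, 0, 0.45, 0, 0, 0, -0.001, 0.03, 0, 0.45, 0, 0, 0, -0.001, 0.04, 0, 0.45, 0, 0, 0, -0.001, 0.044, 0, 0.45, 0, 0, 0, -0.001, 0.044, 0, 0, 0, 0, 0, -0.001, 0.044, 0, 0, 0, 0, 0, -0.001, 0.044, 0, 0]
}}

```text
time_s: 12.75
tcp_pos: [0.5571, -0.0489, 0.1675]
ee_rot: [[0.159, 0.001, -0.987], [0.987, -0.0, 0.159], [0.0, -1.0, -0.001]]
ft_force: [0.3, 0.6, -0.2]
opening: 0.178
```

```bash
python3 - <<'E'
from ov import *
from station import bot
f=bot.grab_frame("scene")
go([.5568,-.049,.172],80.9,bot)
s=cv2.resize(f["img"][170:260,160:280,::-1],(800,600),interpolation=2);cv2.imwrite("pics/o5.png",s)
E
```

```text
rot [ 0.04 -0.07 -0.  ] shift [-0.0001 -0.0045  0.0002] | at [ 0.557  -0.049   0.1675] F [ 0.  -0.1  0.9] M [-0.12  0.01 -0.05] open 0.172 t 12.8 j6 -90.6 jaw 80.8
```

View pics/o5.png

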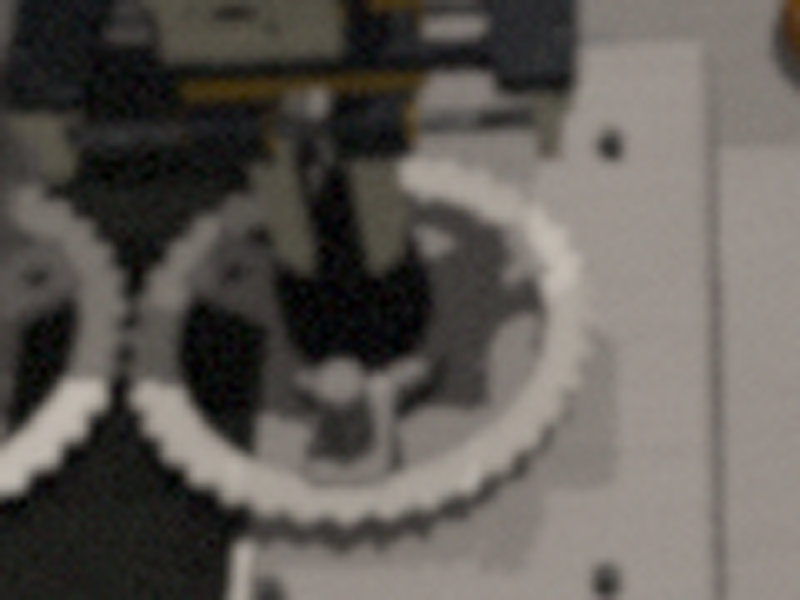

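Call:
{"fn": "servo_tool", "kwargs": {
  "motion": [0, 2, 0, 0, -0.0002, 0, 0, 0, 4, 0, 0, -0.0004, 0, 0, 0, 6, 0, 0, -0.0006, 0, 0]
}}

```text
time_s: 13.18
tcp_pos: [0.5568, -0.0488, 0.1677]
ee_rot: [[0.264, -0.0, -0.964], [0.964, 0.0, 0.264], [0.0, -1.0, 0.0]]
ft_force: [0.5, -0.1, -1.8]
opening: 0.17
```

```bash
python3 - <<'E'
from h import *
from station import bot
go([.5568,-.049,.172],80.9,bot)
E
```

```text
rot [-0.01 -6.21  0.  ] shift [-0.0002 -0.0043 -0.    ] | at [ 0.5568 -0.0488  0.1677] F [ 0.5 -0.1 -1.8] M [-0.04 -0.05 -0.01] open 0.17 t 13.18 j6 -84.5 jaw 74.7
```

Call:
{"fn": "servo_tool", "kwargs": {
  "motion": [0, 2, 0, 0, -0.0002, 0, 0, 0, 4, 0, 0, -0.0004, 0, 0, 0, 6, 0, 0, -0.0006, 0, 0]
}}

```text
time_s: 13.55
tcp_pos: [0.5569, -0.0489, 0.1683]
ee_rot: [[0.363, -0.0, -0.932], [0.932, 0.0, 0.363], [0.0, -1.0, 0.0]]
ft_force: [-0.2, 0.3, -1.4]
opening: 0.17
```

```bash
python3 - <<'E'
from h import *
from station import bot
go([.5568,-.049,.172],80.9,bot)
E
```

```text
rot [ -0.  -12.2   0. ] shift [-0.0001 -0.0037  0.    ] | at [ 0.5569 -0.0489  0.1683] F [-0.2  0.3 -1.4] M [ 0.1  -0.08 -0.04] open 0.17 t 13.55 j6 -78.5 jaw 68.7
```

Call:
{"fn": "servo_tool", "kwargs": {
  "motion": [0, 7, 0, 0, -0.0007, 0, 0, 0, 14, 0, 0, -0.0015, 0, 0, 0, 21, 0, 0, -0.0022, 0, 0, 0, 28, 0, 0, -0.0029, 0, 0, 0, 35, 0, 0, -0.0037, 0, 0, 0, 42, 0, 0, -0.0044, 0, 0, 0, 49, 0, 0, -0.0051, 0, 0, 0, 56, 0, 0, -0.0059, 0, 0]
}}

```text
time_s: 14.55
tcp_pos: [0.5568, -0.0489, 0.1742]
ee_rot: [[0.976, -0.0, -0.217], [0.217, -0.0, 0.976], [-0.0, -1.0, 0.0]]
ft_force: [0.8, 0.0, -1.5]
opening: 0.17
```

```bash
python3 - <<'E'
from h import *
from station import bot
go([.5568,-.049,.172],80.9,bot)
f=bot.grab_frame("scene")
s=cv2.resize(f["img"][170:260,160:280,::-1],(800,600),interpolation=2);cv2.imwrite("pics/o6.png",s)
E
```

```text
rot [ -0.   -68.37  -0.  ] shift [-0.0001  0.0022 -0.0001] | at [ 0.5568 -0.0489  0.1742] F [ 0.8  0.  -1.5] M [-0.11 -0.01 -0.06] open 0.17 t 14.55 j6 -22.3 jaw 12.5
```

View pics/o6.png

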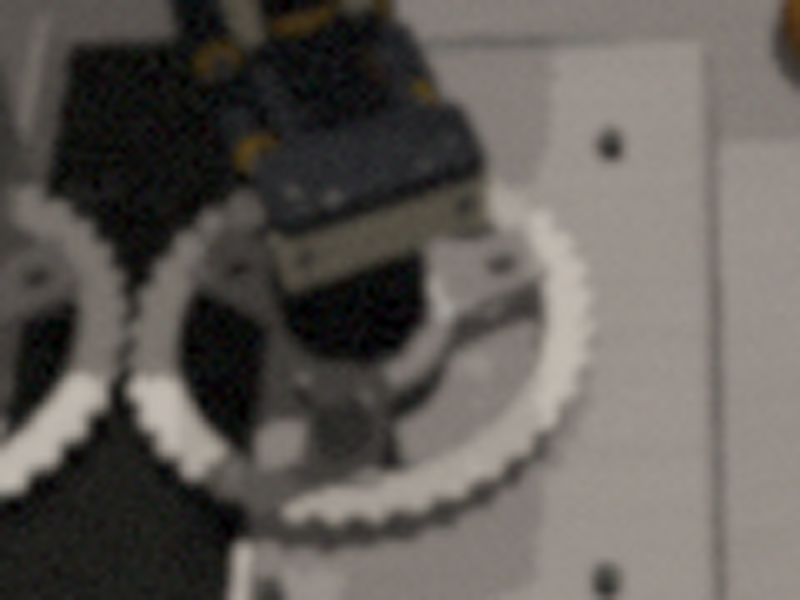

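Call:
{"fn": "servo_tool", "kwargs": {
  "motion": [0, 9, 0, 0, -0.0009, 0, 0, 0, 18, 0, 0, -0.0019, 0, 0, 0, 27, 0, 0, -0.0028, 0, 0, 0, 36, 0, 0, -0.0038, 0, 0, 0, 45, 0, 0, -0.0047, 0, 0, 0, 54, 0, 0, -0.0057, 0, 0, 0, 63, 0, 0, -0.0066, 0, 0, 0, 70, 0, 0, -0.0073, 0, 0]
}}

```text
time_s: 15.6
tcp_pos: [0.5568, -0.0489, 0.1815]
ee_rot: [[0.539, -0.0, 0.842], [-0.842, 0.0, 0.539], [-0.0, -1.0, -0.0]]
ft_force: [0.4, -0.1, -2.4]
opening: 0.169
```

Call:
{"fn": "servo_tool", "kwargs": {
  "motion": [0, 1, 0, 0, -0.0005, 0, 0, 0, 1, 0, 0, -0.003, 0, 0, 0, 1, 0, 0, -0.006, 0, 0]
}}

```text
time_s: 15.98
tcp_pos: [0.5569, -0.0489, 0.1877]
ee_rot: [[0.529, -0.0, 0.849], [-0.849, -0.0, 0.529], [-0.0, -1.0, -0.0]]
ft_force: [-0.8, 0.4, -2.6]
opening: 0.17
```

```bash
python3 - <<'E'
from h import *
from station import bot
go([.5568,-.049,.268],80.9,bot)
f=bot.grab_frame("scene")
s=cv2.resize(f["img"][170:260,160:280,::-1],(800,600),interpolation=2);cv2.imwrite("pics/o7.png",s)
E
```

```text
rot [  -0.   -138.97   -0.  ] shift [ 0.     -0.0803 -0.0001] | at [ 0.5569 -0.0489  0.1877] F [-0.8  0.4 -2.6] M [-0.05  0.15 -0.02] open 0.17 t 15.97 j6 48.3 jaw -58.1
```

View pics/o7.png

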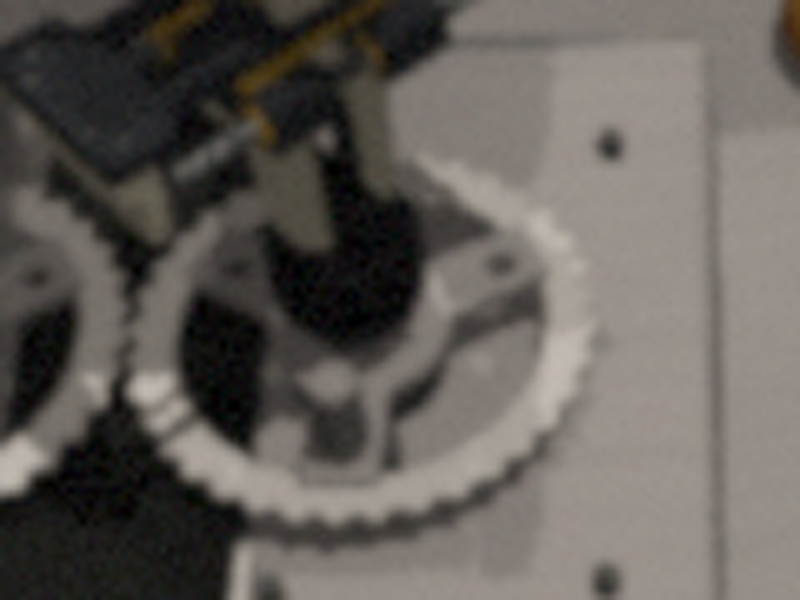

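Call:
{"fn": "servo_tool", "kwargs": {
  "motion": [0, 0, 0, 0, -0.01, 0, 0, 0, 0, 0, 0, -0.022, 0, 0, 0, 0, 0, 0, -0.036, 0, 0, 0, 0, 0, 0, -0.05, 0, 0, 0, 0, 0, 0, -0.065, 0, 0, 0, 0, 0, 0, -0.076, 0, 0, 0, 0, 0, 0, -0.08, 0, 0, 0, 0, 0, 0, -0.08, 0, 0]
}}

```text
time_s: 17.02
tcp_pos: [0.5568, -0.0489, 0.2675]
ee_rot: [[0.527, -0.0, 0.85], [-0.85, -0.0, 0.527], [-0.0, -1.0, -0.0]]
ft_force: [-0.7, 0.1, -1.6]
opening: 0.172
```

Call:
{"fn": "servo_tool", "kwargs": {
  "motion": [0, 0, 0, 0, 0, 0, 0, 0, 0, 0, 0, 0, 0, 0, 0, 0, 0, 0, 0, 0, 0, 0, 0, 0, 0, 0, 0, 0]
}}

```text
time_s: 17.52
tcp_pos: [0.5569, -0.0489, 0.2674]
ee_rot: [[0.527, -0.0, 0.85], [-0.85, 0.0, 0.527], [-0.0, -1.0, -0.0]]
ft_force: [-1.1, 0.4, -2.2]
opening: 0.169
```

```bash
python3 - <<'E'
from h import *
from station import bot
go([.5568,-.049,.268],80.9,bot)
f=bot.grab_frame("scene")
for th in("pin_tip","lock_hole","cap_a"):print([(th,np.round(d["position"],4).tolist(),round(d["confidence"],2)) for d in bot.place_of(th,"scene")])
print(np.round(bot.observe()["joint_vel"],2))
s=cv2.resize(f["img"][140:260,130:290,::-1],(800,600),interpolation=2);cv2.imwrite("pics/o8.png",s)
E
```

```text
rot [-1.0000e-02 -1.3907e+02 -1.0000e-02] shift [ 0.     -0.0006 -0.0001] | at [ 0.5569 -0.0489  0.2674] F [-1.1  0.4 -2.2] M [-0.09  0.13  0.01] open 0.169 t 17.52 j6 48.4 jaw -58.2
[('pin_tip', [0.6146, -0.0623, 0.1031], 0.45), ('pin_tip', [0.2413, -0.3008, -0.0064], 0.19)]
[]
[('cap_a', [0.5596, -0.0479, 0.2265], 0.97), ('cap_a', [0.5243, 0.1731, 0.0009], 0.92), ('cap_a', [0.6232, 0.1757, 0.0029], 0.74), ('cap_a', [0.8357, 0.0572, -0.0002], 0.58)]
[ 0.06 -0.05 -0.04 -0.16  0.06 -0.05]
```

View pics/o8.png

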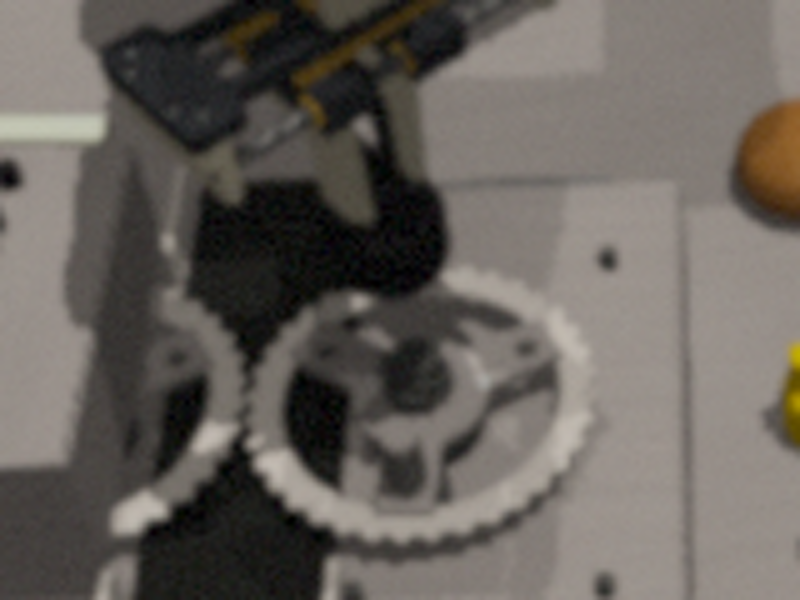

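The picture shows the cap held in the fingers at about (400, 240). The bare threaded nose is at (415, 375), and the pin stands in the far arm at about (400, 450). The network puts the cap at z 0.2265, 100 mm above its seat. It puts the pin tip at z 0.103, so the pin is home.

```bash
python3 - <<'E'
from station import bot
print(bot.close_job())
E
```

```text
the job is handed in; nothing more can be done
None
```

I locked the blade with the pin, unscrewed the open cap and handed the job in with the cap still held above its spindle. It took about 17.5 s of the 67 s.

- **Pin:** I gripped it twice, 90° apart, to centre it in the fingers. It went into the lock hole with no side force and seated with about 9 N at the expected height. I estimate the tip is about 22 mm below the hole's mouth.
- **Cap:** It gave clockwise seen from above, so its thread is left-handed. I turned it about 139° in all, with the gripper rising with it. It came free with only its own weight on the wrist.
- **Last checks:**
  - The cap is held at opening 0.17, which matches the 16 mm bar. Its rim is about 100 mm above the seat and 3–4 mm from the spindle axis by the network, and the arm is at rest.
  - The final picture shows the pin still upright in the far arm, with the tip at z 0.103 against 0.105 nominal.
  - I never reached near the loose things on the table, but I did not re-measure them at the end.
- **Disagreement:** In the scene camera the tool and pin appeared about 2–3 mm further towards -y than the arm reported. The network's last pin position is off by a similar amount: 3–5 mm from where the arm seated the pin and from its last fix of the hole. I went by the arm's reading and the free insertion, and put the difference down to camera calibration.

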